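Empty the board holder and raise its post to the ring mark

ROBOT

A 6-joint arm with a two-finger parallel gripper is mounted at the origin on the work surface. World frame = base frame: x ahead of the robot, y to its left, z up, the work surface at z = 0. Lengths are in m, angles in rad, forces in N, time in s.
With the tool pointing down it reaches from about 0.3 to 0.85 m from the base axis. Payload 4.2 kg.
Tool frame: the origin (TCP) lies between the finger pads; the fingertips stand 25 mm ahead of it and the grasp point (between the pads) lies 6 mm ahead of it; z points along the fingers, y is the direction in which the jaws open and shut (so a half turn about z gives the same grasp; the last joint's range is limited). The gripper opens to 91 mm and grips with 3 to 60 N. Pads are 32 mm wide; open, the fingers measure 118 mm over their backs; the gripper's body (76 mm by 178 mm) begins 60 mm behind the grasp point.
Start: joints at [-1.239, 0.32, 1.565, -0, 1.257, -0.02], TCP at [0.198, -0.54, 0.239] pointing down, gripper open.
Joint ranges: [-3.11, 3.11], [-0.84, 2.01], [0.21, 2.61], [-1.34, 4.49], [0.05, 2.63], [-2.56, 2.56]. Speed limits (rad/s): [2.57, 2.57, 3.14, 3.14, 3.14, 3.14].

INTERFACE

Orientations are given as a 3x3 rotation matrix whose columns are the frame's x, y, z axes.
In Python, from rig import bot, grab_frame, workorder gives the robot as it stands.
- The arm moves only by the tool jog_arm, never from a script. Its argument "moves" is a list of rows, each a list of 5 numbers: the closure, from 0 (fully open) to 1 (shut), then the shift along the tool's x, y, z in m, then the turn about the tool's z in rad. A call has 1 to 20 rows; each row shifts and turns the commanded pose from where the row before left it, along the tool's axes as they then stand; what a row does not reach is not made up. A row lasts 1/12 s, in which the tool goes at most 41.7 mm and 7.16 degrees, less where a joint would pass 70% of its speed; a pose out of reach is approached as far as the arm can. A call is refused whole if a number of a shift passes 0.0417 or a number of a turn 0.125, either way. A call with a gripper value outside its range is refused whole. The fingers move at their own pace and stop on an object; "newtons" is the grip in N (left out, the last holds). Time passes only in rows, so rows that do not move let the fingers close. It gives the time, the measured TCP pose, the force and the opening at its end, in the units of the state.
- bot.get_obs(): the state, without advancing time (a new reading comes with each control period).
- grab_frame(name): name is "scene" or "top" or "wrist"; returns a dict with "img" (400x640x3 uint8, red, green, blue), "range_z" (400x640 float32, m along the optical axis (not along the pixel's ray), 0 where there is no reading), "fx", "fy", "cx", "cy" (pixels), "rvec" (rotation vector, rad) and "tvec" (3), from world to camera coordinates, as OpenCV has them. Camera axes: x right, y down, z forward; pixel columns grow to the right and rows downward; lengths in m; the calibration is good to about 2 mm. A picture is of the moment at which its call begins.
- workorder.job_done(): hands the job in, once; it reports no verdict.
The state is a dict: "t": time; "q": joint angles; "joint_velocities": joint speeds; "effort": joint torques, N m; "ee_pos": TCP position; "ee_rot": TCP orientation; "ft_force": force on the tool from outside, world axes, zero at the start; "wrist_torque": the same for the moment, N m; "gripper_width": opening from 0.0 (shut) to 1.0 (fully open).
Only numpy, scipy, OpenCV 4.12 (cv2) and the standard library are available. Lean on these libraries where they do the work, as an engineer would, in place of code of your own. Each camera call takes 0.05 s, during which the arm holds its last target.

TASK

Slide the circuit board straight up out of the holder's slotted head by its stiffened top edge and set it down on its long edge, not dropped, in the empty compartment of the black tray. Then grip the slotted head and draw the post straight up 40 mm, to its dark ring mark, without letting it bind and without dragging or tilting the holder or disturbing the things around. Finish while still holding it there: its clamp screw is loose and I will tighten it while you hold.

Things in the scene. Friction and masses are not known exactly. Their poses are not given: they have to be found in the camera images.
- board_center (a point): centre of the loose green circuit board, 100 mm long (y), 80 high (z), 3.2 thick (x), about 0.11 kg, upright in the head's slot at the start, its lowest 18 mm inside with 1 mm of play. Its top edge is a stiffener bar 10 mm thick and 10 high, centre line 35 mm above this point: grip it there across x. Small components stand 4 mm off the +x face.
- board: the same board; origin in the middle of its lower long edge, z up to the stiffener bar
- head_center (a point): centre of the slotted aluminium head on top of the post: 24 mm wide (x), 80 long (y), 30 high (z), on the post's axis. Slot along y in its top, 4.4 mm wide, 18 deep, open-ended. At the start the post is fully down: this point is 35 mm above the bore's mouth, with 20 mm of bare post below the head. Raised 40 mm it is 75 mm above the mouth.
- post: round steel post 16 mm in diameter, 95 mm long, with the head fixed on top, together about 0.38 kg; origin at its foot, z up. At first 75 mm of it stand loosely in a 17 mm bore; it can turn there and drops back if let go. A dark ring round it, hidden at first, reaches the mouth when it is raised 40 mm.
- bore_mouth (a point): centre of the mouth of the holder's bore, at the top of an upright aluminium tube of 33 mm outer diameter, 92 mm above the work surface; z up along the bore. A black thumbscrew sticks out 40 mm from the axis to -y, 17 mm below the mouth.
- stand: the holder, loose on the work surface: steel foot 130 (x) by 110 (y) by 12 mm with the upright tube in its middle, about 2.4 kg; origin at the centre of its underside, z up. It slides or tips if the post is pulled askew.
- tray_empty (a point): floor centre of the tray's empty compartment, 28 mm wide (x), 122 long (y), rim 41 mm above this point. The tray is a fixed black open box 68 (x) by 130 (y) by 45 mm, walls, floor and divider 4 mm; its other compartment, 32 mm further to +x, holds a heat sink. A board put down here leans a little on a wall.
- heatsink: bystander: loose finned aluminium heat sink 22 by 90 by 30 mm in the tray's other compartment, origin at the centre of its underside
- screwdriver: bystander: loose screwdriver with black handle, 150 mm long, lying between holder and tray, about 30 mm thick
- spool: bystander: loose grey solder spool, 54 mm in diameter, 45 high, standing; origin at the centre of its underside
- flux: bystander: loose small amber bottle, black cap, 38 mm in diameter, 75 high, standing; origin at the centre of its underside
Things that resemble listed ones, but are neither listed nor needed, are in the scene too. Several things have the shape of the post; the one meant has the colours described above.

How it is judged:
On the way, in this order (a step that is already met when the one before it is completed fails the run):
1. the board is clear of the slot, held by the fingers, and the post has not come up with it (z of board_center in the frame of head_center above 0.06 m and z of head_center in the frame of bore_mouth below 0.043 m and contact force between the fingers and board above 1 N), for 0.1 s.
2. the board stands in the tray's empty compartment, let go, the post still down (x of board_center in the frame of tray_empty between -0.022 and 0.022 m and y of board_center in the frame of tray_empty between -0.018 and 0.018 m and z of board_center in the frame of tray_empty between 0.015 and 0.05 m and angle between board_center's own z axis and vertical below 0.75 rad and z of head_center in the frame of bore_mouth below 0.043 m and contact force between the fingers and board below 0.1 N and linear speed of board below 0.05 m/s), for 0.2 s.
3. the post is held by the fingers 40 mm up (within 6 mm) (z of head_center in the frame of bore_mouth between 0.069 and 0.081 m and contact force between the fingers and post above 2 N), for 0.3 s.
At the end, for the whole second after the job is handed in: Fingers hold the head, post 40 mm up (within 6 mm), still and straight in its bore (0.07 rad, side load under 20 N). The board stands on its long edge (leaning under 0.75 rad) in the empty compartment, at rest, untouched. Foot flat, within 20 mm of its start (all of step 3 and horizontal distance between head_center and bore_mouth below 0.008 m and angle between the z axis of head_center and the z axis of bore_mouth, either way round below 0.07 rad and linear speed of post below 0.02 m/s and contact force between post and stand below 20 N and contact force between each of post, the arm, the fingers and board below 0.1 N and x of board_center in the frame of tray_empty between -0.022 and 0.022 m and y of board_center in the frame of tray_empty between -0.018 and 0.018 m and z of board_center in the frame of tray_empty between 0.015 and 0.05 m and angle between board_center's own z axis and vertical below 0.75 rad and linear speed of board below 0.03 m/s and distance of stand from where it was at the start of the episode below 0.02 m and angle between stand's own z axis and vertical below 0.04 rad); the arm keeps its last pose, push and grip.
It fails at once if the post is pulled askew and binds in its bore (over 40 N) (z of head_center in the frame of bore_mouth above 0.043 m and contact force between post and stand above 40 N).
It fails at once if the post is pulled out too far (z of head_center in the frame of bore_mouth above 0.095 m).
It fails at once if the holder is dragged more than 25 mm or tilted (distance of stand from where it was at the start of the episode above 0.025 m or angle between stand's own z axis and vertical above 0.12 rad).
It fails at once if the board is dropped (linear speed of board above 0.7 m/s and contact force between the fingers and board below 0.05 N).
It fails at once if a bystander is moved more than 30 mm (distance of any of heatsink, screwdriver, spool, flux from where it was at the start of the episode above 0.03 m).
It also fails if it takes over 51 s, if anything falls off the work surface, if the arm or the gripper's body presses on something with over 40 N, if the wrist force passes 120 N, or if a joint passes its speed limit or range.

## Working session

There is one attempt and no reset: what is moved stays moved. The work goes in short steps, Python scripts to look and compute and a tool call to move; the robot and the scene stay as the last step left them, time stands still between calls to the robot, and variables do not carry over. Pictures are saved under pics/ and viewed, and the job is handed in when it is done.

Besides the shell and the picture viewer there is one more tool, called after ">>>" by a JSON object that holds its "op" and its "data", one argument or row to a line. jog_arm: Moves the arm, as the interface text tells. Its arguments: {"type":"object","properties":{"moves":{"type":"array","items":{"type":"array","items":{"type":"number"}}},"newtons":{"type":"number"}},"required":["moves"]}

```bash
ls; mkdir -p pics
cat > h.py <<'E'
import numpy as np, cv2
from rig import bot, grab_frame, workorder
def save(name):
    f=grab_frame(name.split('_')[0]); cv2.imwrite(f'pics/{name}.png',f['img'][:,:,::-1]); np.savez(f'pics/{name}.npz',**f); return f
def load(name): return dict(np.load(f'pics/{name}.npz'))
def cloud(f):
    R=cv2.Rodrigues(np.array(f['rvec'],float))[0]; t=np.array(f['tvec'],float).ravel()
    z=f['range_z'].astype(float); v,u=np.mgrid[0:400,0:640]
    P=np.stack([(u-f['cx'])/f['fx']*z,(v-f['cy'])/f['fy']*z,z],-1)
    W=(P-t)@R; W[z==0]=np.nan; return W
E
python3 - <<'E'
from h import *
for n in ['scene_0','top_0','wrist_0']: save(n)
o=bot.get_obs()
for k,v in o.items(): print(k,np.round(v,4).tolist())
E
```

```text
pics
t 0.15
q [-1.239, 0.3202, 1.5654, -0.0, 1.2574, -0.02]
joint_velocities [-0.001, -0.0025, -0.0034, 0.0009, 0.001, 0.0015]
effort [-0.0005, -41.2772, -23.2157, 0.0728, 0.0435, -0.0001]
ee_pos [0.198, -0.5395, 0.2383]
ee_rot [[0.9387, 0.3446, -0.0005], [0.3446, -0.9387, 0.0013], [0.0, -0.0014, -1.0]]
ft_force [0.08, 1.0394, 1.2873]
wrist_torque [-0.0475, -0.0198, 0.027]
gripper_width 0.9963
```

View pics/scene_0.png

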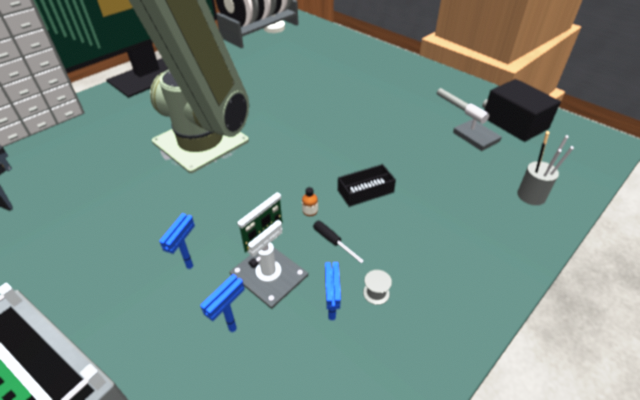

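View pics/top_0.png

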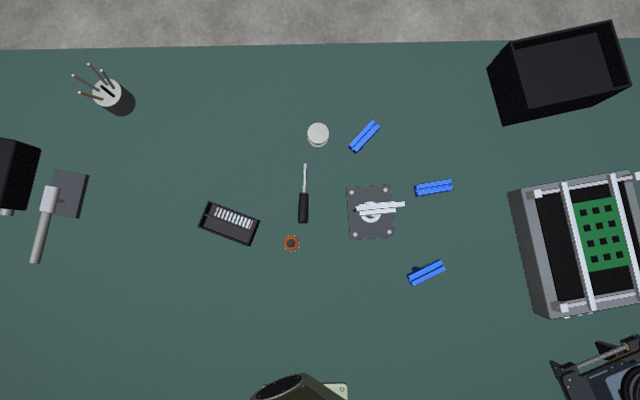

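View pics/wrist_0.png

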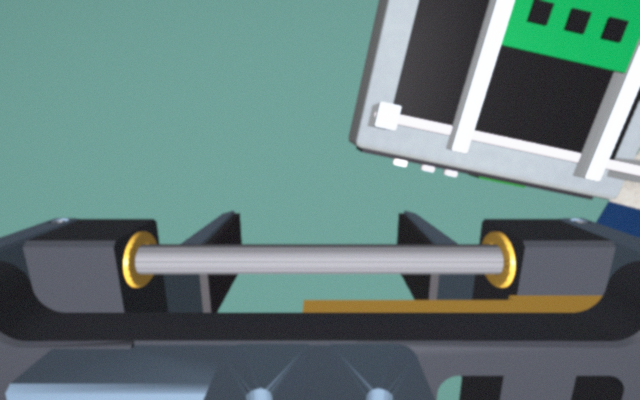

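The top view shows the holder foot around (371,211), the board's white bar at (355–405, 208), and the tray at (229,223), turned about 20°. Flux is at (292,243), the screwdriver at (304,195) and the spool at (318,133). Next I measure these with depth.

Run:
```python
from h import *
f=load('top_0'); W=cloud(f)
s=slice(170,260),
big=lambda n,r,c: cv2.imwrite(f'pics/{n}.png',cv2.resize(f['img'][r[0]:r[1],c[0]:c[1],::-1],None,fx=5,fy=5,interpolation=cv2.INTER_NEAREST))
big('crop_holder',(165,255),(330,430)); big('crop_tray',(185,260),(180,330))
v,u=np.mgrid[0:400,0:640]
def box(name,r,c,z0,z1):
    m=(v>=r[0])&(v<r[1])&(u>=c[0])&(u<c[1])&(W[...,2]>z0)&(W[...,2]<z1)
    P=W[m]; 
    if len(P)<4: print(name,len(P)); return
    rc=cv2.minAreaRect(P[:,:2].astype(np.float32))
    print(name,len(P),'med',np.round(np.median(P,0),4),'rect',np.round(rc[0],4),np.round(rc[1],4),round(rc[2],1), 'z',np.round(np.percentile(P[:,2],[5,50,95]),4))
H=((165,255),(330,415))
for a,b in [(0.006,0.02),(0.08,0.1),(0.1,0.15),(0.15,0.21),(0.19,0.21),(0.21,0.3)]: box(f'h{a}-{b}',*H,a,b)
T=((190,255),(190,270))
for a,b in [(0.038,0.06),(0.025,0.038),(0,0.01)]: box(f't{a}-{b}',*T,a,b)
box('flux',(230,256),(280,303),0.03,0.1)
box('spool',(118,150),(304,333),0.03,0.1)
box('sd',(160,228),(295,314),0.01,0.1)
for n,c in [('b1',((115,158),(345,385))),('b2',((175,200),(410,460))),('b3',((255,290),(403,450)))]: box(n,*c,0.05,0.3)
print(cv2.Rodrigues(f['rvec'])[0].round(3),(-cv2.Rodrigues(f['rvec'])[0].T@f['tvec'].ravel()).round(3),f['fx'])
```

```text
h0.006-0.02 1883 med [ 0.4953 -0.1689  0.0116] rect [ 0.5067 -0.1938] [0.1993 0.1516] 2.9 z [0.0082 0.0116 0.0162]
h0.08-0.1 22 med [ 0.4947 -0.174   0.0913] rect [ 0.5194 -0.2161] [0.0091 0.1159] 29.1 z [0.0849 0.0913 0.0963]
h0.1-0.15 245 med [ 0.5018 -0.1718  0.1409] rect [ 0.5156 -0.1968] [0.0402 0.1525] 17.6 z [0.1224 0.1409 0.144 ]
h0.15-0.21 262 med [ 0.5074 -0.1691  0.2032] rect [ 0.5079 -0.1698] [0.0107 0.0991] 4.2 z [0.1997 0.2032 0.2061]
h0.19-0.21 257 med [ 0.5075 -0.1695  0.2033] rect [ 0.5079 -0.1698] [0.0107 0.0991] 4.2 z [0.2002 0.2033 0.2061]
h0.21-0.3 0
t0.038-0.06 324 med [0.4866 0.1751 0.0432] rect [0.4869 0.1712] [0.1306 0.0679] 67.9 z [0.0389 0.0432 0.0468]
t0.025-0.038 303 med [0.4958 0.167  0.0328] rect [0.4864 0.1699] [0.1279 0.0659] 68.6 z [0.0262 0.0328 0.0373]
t0-0.01 1886 med [0.4816 0.1737 0.0017] rect [0.491  0.1756] [0.1985 0.1586] 88.7 z [0.0001 0.0017 0.0059]
flux 210 med [0.4357 0.0197 0.0504] rect [0.4365 0.0205] [0.0358 0.0356] 88.8 z [0.0366 0.0504 0.0759]
spool 368 med [ 0.7009 -0.0487  0.044 ] rect [ 0.7014 -0.0487] [0.0531 0.0509] 36.4 z [0.0409 0.044  0.0476]
sd 382 med [ 0.5291 -0.0107  0.0211] rect [ 0.559  -0.0087] [0.0247 0.1476] 88.8 z [0.0125 0.0211 0.0266]
b1 412 med [ 0.6713 -0.1512  0.1236] rect [ 0.6735 -0.152 ] [0.0243 0.0807] 45.7 z [0.104  0.1236 0.1267]
b2 436 med [ 0.5522 -0.3015  0.1237] rect [ 0.5529 -0.3038] [0.0242 0.0797] 8.3 z [0.1041 0.1237 0.127 ]
b3 501 med [ 0.3661 -0.2763  0.1237] rect [ 0.3654 -0.2783] [0.0244 0.0808] 24.1 z [0.102  0.1237 0.1273]
[[-0.023 -1.     0.009]
 [-0.994  0.022 -0.109]
 [ 0.109 -0.012 -0.994]] [ 0.44  -0.035  1.107] 444.98096349676314
```

View pics/crop_holder.png

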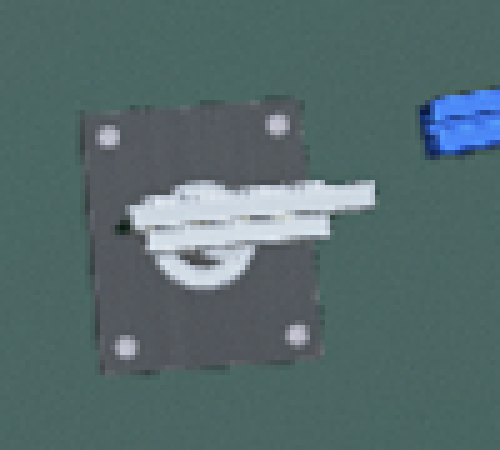

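View pics/crop_tray.png

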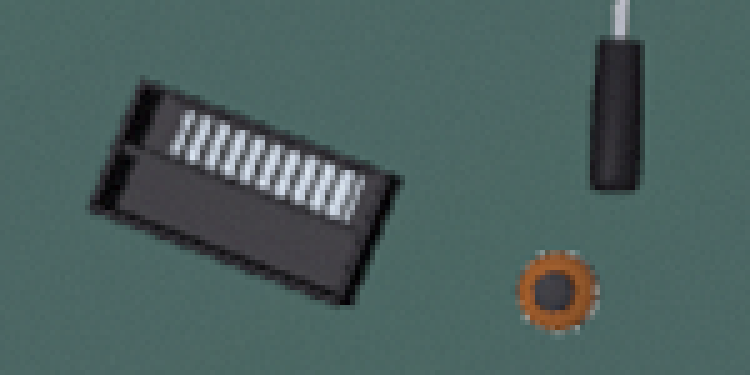

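```bash
cat >> h.py <<'E'
def cast(f,px,z):
    R=cv2.Rodrigues(np.array(f['rvec'],float))[0]; t=np.array(f['tvec'],float).ravel()
    K=np.array([[f['fx'],0,f['cx']],[0,f['fy'],f['cy']],[0,0,1.]])
    d=np.linalg.inv(K)@np.column_stack([np.atleast_2d(px),np.ones(len(np.atleast_2d(px)))]).T
    d=(R.T@d).T; C=-R.T@t; return C+d*((z-C[2])/d[:,2])[:,None]
def proj(f,P): return cv2.projectPoints(np.atleast_2d(P).astype(float),f['rvec'],f['tvec'],np.array([[f['fx'],0,f['cx']],[0,f['fy'],f['cy']],[0,0,1.]]),None)[0][:,0]
E
python3 - <<'E'
from h import *
f=load('top_0'); W=cloud(f)
o=np.array([330,165]); g=lambda *p:(np.array(p)/5-0.5*0+o-0.4)
foot=cast(f,[g(80,113),g(300,98),g(322,355),g(102,373)],0.012)
print('foot',foot.round(4).tolist(),foot.mean(0).round(4))
bolts=cast(f,[g(108,136),g(278,125),g(297,334),g(127,347)],0.014); print('bolts',bolts.mean(0).round(4))
print('head lower edge', cast(f,[g(148,250),g(330,236)],0.142).round(4).tolist())
print('bar', cast(f,[g(130,216),g(375,194)],0.204).round(4).tolist())
v,u=np.mgrid[0:400,0:640]
m=(v>165)&(v<255)&(u>330)&(u<400)&(W[...,2]>0.132)&(W[...,2]<0.15)
P=W[m]; rc=cv2.minAreaRect(P[:,:2].astype(np.float32)); print('headpts',len(P),rc,'y',np.percentile(P[:,1],[1,99]),'x',np.percentile(P[:,0],[1,99]))
# wider table-excluded foot by colour
hsv=cv2.cvtColor(f['img'],cv2.COLOR_RGB2HSV)
m=((hsv[...,1]<70)&(v>180)&(v<245)&(u>340)&(u<410)).astype(np.uint8)
print(hsv[200,350],hsv[180,338])
s=load('scene_0')
cv2.imwrite('pics/crop_s.png',cv2.resize(s['img'][180:310,150:320,::-1],None,fx=4.5,fy=4.5,interpolation=cv2.INTER_CUBIC))
E
```

```text
foot [[0.5695, -0.1143, 0.012], [0.5745, -0.2239, 0.012], [0.4473, -0.2295, 0.012], [0.4411, -0.1213, 0.012]] [ 0.5081 -0.1722  0.012 ]
bolts [ 0.5074 -0.1727  0.014 ]
head lower edge [[0.4935, -0.1327, 0.142], [0.4978, -0.2121, 0.142]]
bar [[0.5041, -0.1196, 0.204], [0.5108, -0.2198, 0.204]]
headpts 218 ((0.5077606439590454, -0.17202618718147278), (0.024156183004379272, 0.0788731649518013), 4.463480472564697) y [-0.21121132 -0.13329767] x [0.49452405 0.52169975]
[104  30  95] [ 87  68 101]
```

View pics/crop_s.png

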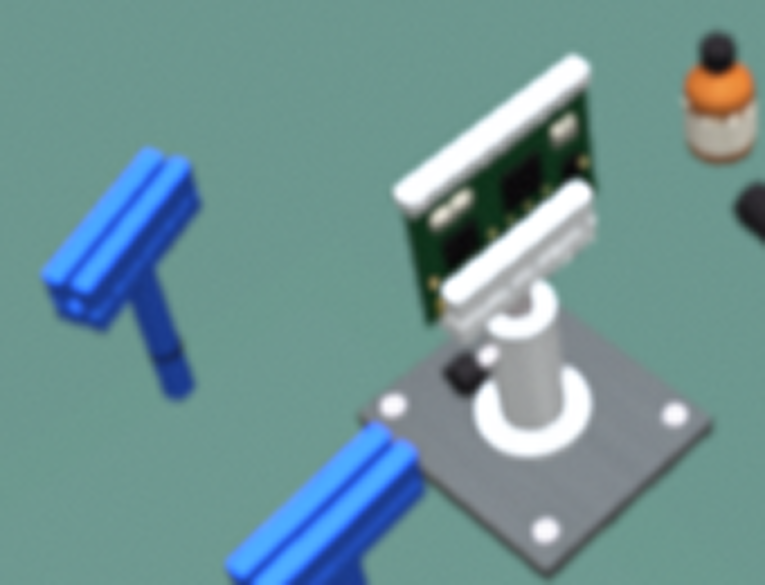

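Measured: the bar is at (0.508, -0.170) with its top at 0.204, as expected. The head is at (0.508, -0.172) and the foot centre agrees, yaw about +4.3°. The tray is at (0.4867, 0.171) with its long axis at 68°. Components sit just below the bar on the +x face, so I'll grip only the bar. First I rise and turn.

>>> {"op": "jog_arm", "data": {
  "moves": [
    [0,0,0,-0.03,0],
    [0,0,0,-0.03,-0.1175],
    [0,0,0,-0.03,-0.1175],
    [0,0,0,0,-0.1175],
    [0,0,0,0,-0.1175],
    [0,0,0,0,-0.1175],
    [0,0,0,0,-0.1175],
    [0,0,0,0,-0.1175],
    [0,0,0,0,-0.1175],
    [0,0,0,0,-0.1175],
    [0,0,0,0,-0.1175],
    [0,0,0,0,-0.1175],
    [0,0,0,0,0],
    [0,0,0,0,0]
  ],
  "newtons": 25
}}

```text
t: 1.32
ee_pos: [0.1981, -0.5397, 0.3287]
ee_rot: [[-0.07, 0.998, -0.0], [0.998, 0.07, 0.001], [0.001, -0.0, -1.0]]
ft_force: [-1.1, -1.2, -0.5]
gripper_width: 1.003
```

>>> {"op": "jog_arm", "data": {
  "moves": [
    [0,0.0246,0.024,0,0],
    [0,0.0246,0.024,0,0],
    [0,0.0246,0.024,0,0],
    [0,0.0246,0.024,0,0],
    [0,0.0246,0.024,0,0],
    [0,0.0246,0.024,0,0],
    [0,0.0246,0.024,0,0],
    [0,0.0246,0.024,0,0],
    [0,0.0246,0.024,0,0],
    [0,0.0246,0.024,0,0],
    [0,0.0246,0.024,0,0],
    [0,0.0246,0.024,0,0],
    [0,0.0246,0.024,0,0],
    [0,0.0246,0.024,0,0],
    [0,0,0,0,0],
    [0,0,0,0,0]
  ]
}}

```text
t: 2.65
ee_pos: [0.5086, -0.1705, 0.3285]
ee_rot: [[-0.075, 0.997, -0.001], [0.997, 0.075, -0.0], [-0.0, -0.001, -1.0]]
ft_force: [0.2, -1.3, 0.1]
gripper_width: 0.998
```

Run:
```python
from h import *
o=bot.get_obs(); print(o['t'],o['ee_pos'].round(4) if hasattr(o['ee_pos'],'round') else o['ee_pos'],np.round(o['ee_rot'],4).tolist(),np.round(o['q'],2),np.round(o['ft_force'],2))
save('wrist_1')
```

```text
2.65 [ 0.5086 -0.1705  0.3285] [[-0.0745, 0.9972, -0.001], [0.9972, 0.0745, -0.0001], [-0.0, -0.001, -1.0]] [-0.34  0.22  1.49 -0.    1.44 -0.42] [ 0.16 -1.28  0.13]
```

View pics/wrist_1.png

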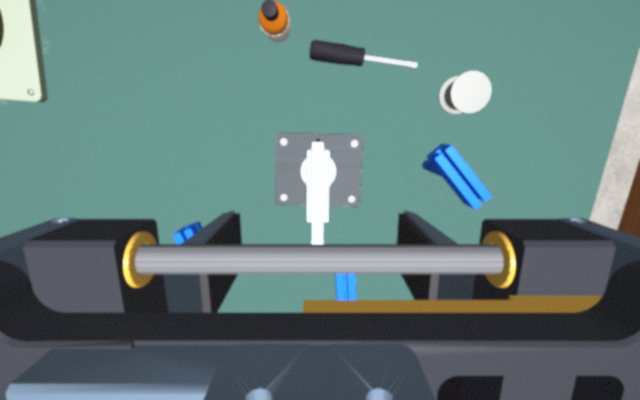

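The wrist view shows the bar (columns 308–330) midway between the fingers, with nothing under them. I'll use this closer view to refine the bar and head.

Run:
```python
from h import *
f=load('wrist_1'); W=cloud(f)
v,u=np.mgrid[0:400,0:640]
for n,a,b in [('bar',0.192,0.215),('head',0.132,0.15),('tubetop',0.085,0.1),('foot',0.008,0.018)]:
    m=(v>110)&(v<250)&(u>250)&(u<390)&(W[...,2]>a)&(W[...,2]<b)&(abs(W[...,0]-0.508)<0.07)&(abs(W[...,1]+0.17)<0.07)
    P=W[m]; rc=cv2.minAreaRect(P[:,:2].astype(np.float32)); print(n,len(P),np.round(rc[0],4),np.round(rc[1],4),round(rc[2],2),np.round(np.median(P[:,2]),4))
```

```text
bar 1143 [ 0.5063 -0.1668] [0.0106 0.0944] 4.01 0.2036
head 763 [ 0.5072 -0.172 ] [0.0234 0.0803] 3.85 0.1417
tubetop 34 [ 0.5069 -0.1715] [0.0315 0.0142] 4.19 0.0917
foot 4722 [ 0.5069 -0.1724] [0.1302 0.1104] 3.01 0.0118
```

>>> {"op": "jog_arm", "data": {
  "moves": [
    [0,0,-0.0015,0.02,0.004],
    [0.3,0,0,0.03,0],
    [0.5,0,0,0.03,0],
    [0.6,0,0,0.02,0],
    [0.6,0,0,0.011,0],
    [0.6,0,0,0,0],
    [0.6,0,0,0,0],
    [0.6,0,0,0,0]
  ]
}}

```text
t: 3.37
ee_pos: [0.5067, -0.1728, 0.2192]
ee_rot: [[-0.068, 0.998, 0.002], [0.998, 0.068, -0.001], [-0.001, 0.002, -1.0]]
ft_force: [-0.5, 0.2, -0.6]
gripper_width: 0.52
```

Run:
```python
from h import *
save('wrist_2'); f=save('scene_2')
cv2.imwrite('pics/crop_s2.png',cv2.resize(f['img'][150:310,170:330,::-1],None,fx=3.7,fy=3.7,interpolation=cv2.INTER_CUBIC))
```

```text
(no output)
```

View pics/crop_s2.png

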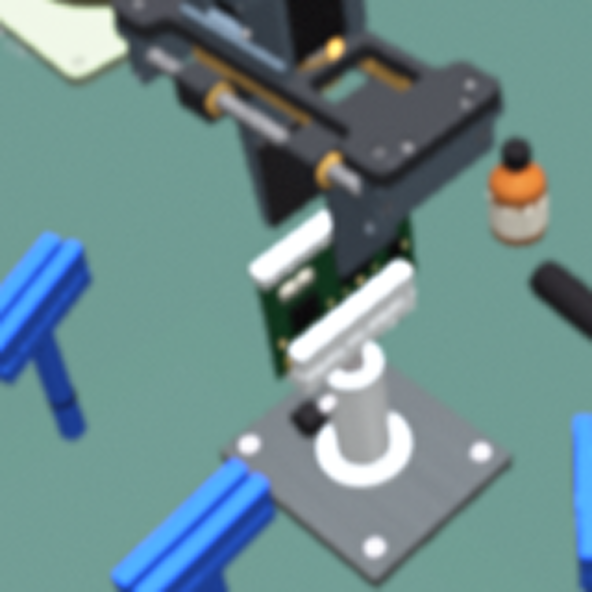

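View pics/wrist_2.png

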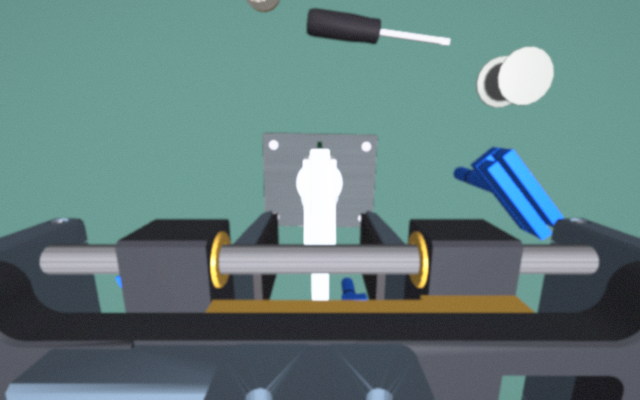

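The fingers straddle the bar symmetrically in both views. Now I close on it.

>>> {"op": "jog_arm", "data": {
  "moves": [
    [0.75,0.002,0,0.001,0],
    [0.85,0,0,0,0],
    [0.9,0,0,0,0],
    [1,0,0,0,0],
    [1,0,0,0,0],
    [1,0,0,0,0],
    [1,0,0,0,0],
    [1,0,0,0,0]
  ],
  "newtons": 25
}}

```text
t: 4.13
ee_pos: [0.5064, -0.1698, 0.2171]
ee_rot: [[-0.069, 0.998, 0.0], [0.998, 0.069, -0.0], [-0.0, 0.0, -1.0]]
ft_force: [0.1, 0.5, 2.0]
gripper_width: 0.104
```

Width 0.104 is about 9.5 mm, so the bar is gripped. Next a slow lift.

>>> {"op": "jog_arm", "data": {
  "moves": [
    [1,0,0,-0.002,0],
    [1,0,0,-0.002,0],
    [1,0,0,-0.003,0],
    [1,0,0,-0.003,0],
    [1,0,0,-0.004,0],
    [1,0,0,-0.004,0],
    [1,0,0,0,0]
  ]
}}

```text
t: 4.72
ee_pos: [0.5068, -0.17, 0.2361]
ee_rot: [[-0.069, 0.998, 0.002], [0.998, 0.069, -0.001], [-0.001, 0.002, -1.0]]
ft_force: [-0.1, 0.5, -1.7]
gripper_width: 0.106
```

Run:
```python
from h import *
print(bot.get_obs()['ft_force'])
f=save('scene_3')
cv2.imwrite('pics/crop_s3.png',cv2.resize(f['img'][150:310,170:330,::-1],None,fx=3.7,fy=3.7,interpolation=cv2.INTER_CUBIC))
```

```text
[-0.08570483  0.53684703 -1.68246806]
```

View pics/crop_s3.png

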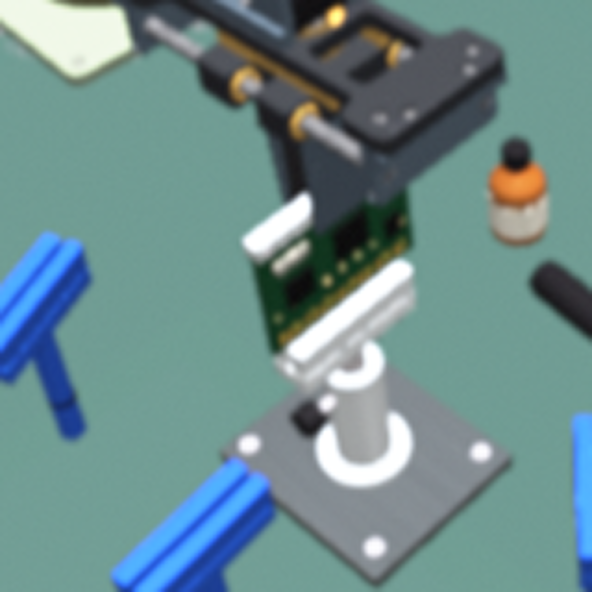

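The board rose 18 mm while the head stayed seated on 20 mm of post. I continue up, turn to the tray's yaw and go halfway.

>>> {"op": "jog_arm", "data": {
  "moves": [
    [1,0,0,-0.006,0],
    [1,0,0,-0.008,0],
    [1,0,0,-0.01,0],
    [1,0,0,-0.012,0],
    [1,0,0,-0.014,0],
    [1,0,0,-0.014,0.1125],
    [1,0,0,0,0.1125],
    [1,0,0,0,0.1125],
    [1,0,0,0,0.1125],
    [1,0,0,0,0]
  ]
}}

```text
t: 5.6
ee_pos: [0.5065, -0.1698, 0.3001]
ee_rot: [[0.373, 0.928, 0.001], [0.928, -0.373, -0.001], [0.0, 0.002, -1.0]]
ft_force: [-0.9, -0.2, -1.4]
gripper_width: 0.109
```

>>> {"op": "jog_arm", "data": {
  "moves": [
    [1,0.015,-0.008,0,0],
    [1,0.022,-0.0115,0,0],
    [1,0.022,-0.0115,0,0],
    [1,0.022,-0.0115,0,0],
    [1,0.022,-0.0115,0,0],
    [1,0.022,-0.0115,0,0],
    [1,0.015,-0.008,0,0],
    [1,0,0,0,0],
    [1,0,0,0,0]
  ]
}}

```text
t: 6.35
ee_pos: [0.4902, -0.012, 0.2996]
ee_rot: [[0.368, 0.93, 0.001], [0.93, -0.368, -0.001], [-0.0, 0.001, -1.0]]
ft_force: [0.9, -0.8, -0.8]
gripper_width: 0.106
```

Run:
```python
from h import *
f=save('wrist_4'); W=cloud(f)
s=save('top_4'); Wt=cloud(s)
for n,X in [('wrist',W),('top',Wt)]:
    for a,b in [(0.038,0.055)]:
        m=(X[...,2]>a)&(X[...,2]<b)&(abs(X[...,0]-0.487)<0.075)&(abs(X[...,1]-0.171)<0.085)
        P=X[m]; 
        if len(P)<5: continue
        rc=cv2.minAreaRect(P[:,:2].astype(np.float32)); print(n,a,len(P),np.round(rc[0],4),np.round(rc[1],4),round(rc[2],2),np.round(np.median(P[:,2]),4))
# head still down?
m=(abs(Wt[...,0]-0.507)<0.03)&(abs(Wt[...,1]+0.172)<0.06)&(Wt[...,2]>0.12); P=Wt[m]; rc=cv2.minAreaRect(P[:,:2].astype(np.float32)); print('head',rc,np.median(P[:,2]))
print(bot.get_obs()['ee_pos'],bot.get_obs()['ee_rot'])
```

```text
wrist 0.038 1155 [0.4805 0.1602] [0.1034 0.0684] 68.0 0.0437
top 0.038 204 [0.4948 0.1907] [0.09  0.068] 67.94 0.0431
head ((0.507835328578949, -0.17268483340740204), (0.024223122745752335, 0.08028358221054077), 4.356054306030273) 0.1406225390336479
[ 0.49025432 -0.01307646  0.29928242] [[ 3.70400859e-01  9.28871823e-01  5.83087730e-04]
 [ 9.28871877e-01 -3.70400405e-01 -7.58635197e-04]
 [-4.88698927e-04  8.22612923e-04 -9.99999542e-01]]
```

View pics/wrist_4.png

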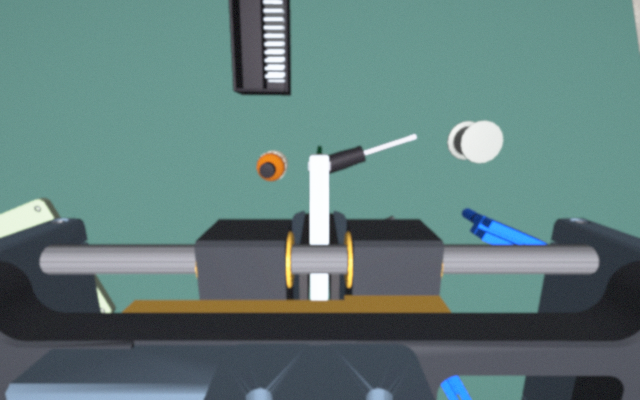

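The tray is confirmed within 2 mm across both cameras and the head is still down at 0.141. I go above the empty compartment, biased 6 mm toward the outer -x wall so the board leans away from its components, and come partway down.

>>> {"op": "jog_arm", "data": {
  "moves": [
    [1,0.018,-0.01,0,0],
    [1,0.0265,-0.0148,0,0],
    [1,0.0265,-0.0148,0,0],
    [1,0.0265,-0.0148,0,0],
    [1,0.0265,-0.0148,0,0],
    [1,0.0265,-0.0148,0,0],
    [1,0.019,-0.0104,0,0],
    [1,0,0,0.015,0],
    [1,0,0,0.025,0],
    [1,0,0,0.03,0],
    [1,0,0,0.03,0],
    [1,0,0,0.025,0],
    [1,0,0,0.015,0],
    [1,0,0,0,0],
    [1,0,0,0,0]
  ]
}}

```text
t: 7.7
ee_pos: [0.4658, 0.1792, 0.1587]
ee_rot: [[0.372, 0.928, -0.001], [0.928, -0.372, -0.001], [-0.001, -0.001, -1.0]]
ft_force: [0.3, -0.4, -1.6]
gripper_width: 0.107
```

Run:
```python
from h import *
f=save('wrist_5'); s=save('scene_5'); t=save('top_5')
cv2.imwrite('pics/crop_s5.png',cv2.resize(s['img'][100:230,300:430,::-1],None,fx=4.5,fy=4.5,interpolation=cv2.INTER_CUBIC))
cv2.imwrite('pics/crop_t5.png',cv2.resize(t['img'][180:280,180:330,::-1],None,fx=5,fy=5,interpolation=cv2.INTER_CUBIC))
o=bot.get_obs();print(o['ee_pos'],o['ee_rot'][:2])
W=cloud(f)
n=np.array([0.9272,-0.3746]);l=np.array([0.3746,0.9272])
m=(abs(W[...,0]-0.487)<0.1)&(abs(W[...,1]-0.171)<0.12)&(W[...,2]<0.3)
for a,b in [(0.039,0.05),(0.12,0.15)]:
    P=W[m&(W[...,2]>a)&(W[...,2]<b)]
    if len(P): print(a,len(P),np.percentile(P[:,:2]@n,[0.5,2,50,98,99.5]).round(4),np.percentile(P[:,:2]@l,[0.5,2,50,98,99.5]).round(4))
```

```text
[0.46669914 0.17997031 0.1604699 ] [[ 0.37172372  0.928338    0.00316866]
 [ 0.92834111 -0.37172823  0.00095632]]
0.039 1379 [0.3519 0.352  0.3914 0.4194 0.4197] [0.3261 0.3297 0.3844 0.407  0.4071]
0.12 2445 [0.3515 0.3543 0.3641 0.3743 0.3771] [0.3087 0.3101 0.3583 0.3905 0.3907]
```

View pics/crop_s5.png

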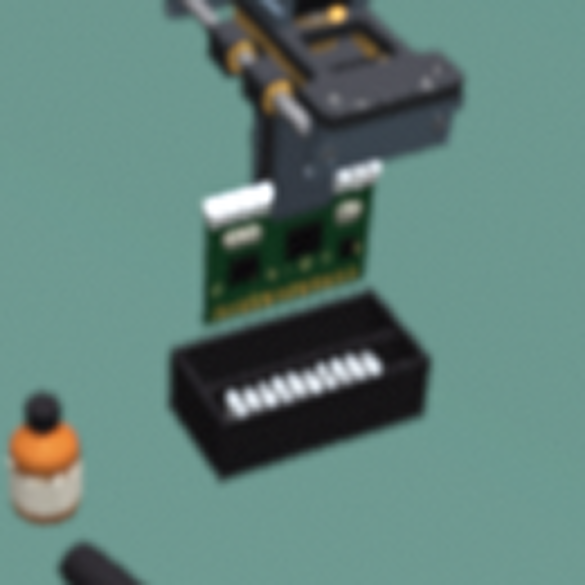

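View pics/wrist_5.png

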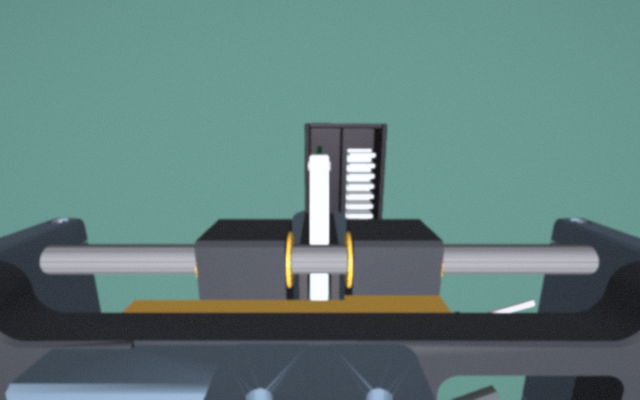

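View pics/crop_t5.png

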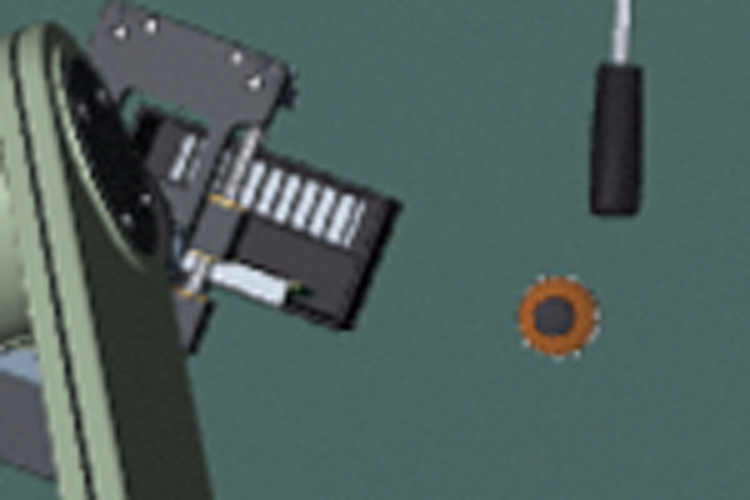

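The board hangs upright over the empty compartment. In the same view the bar is at n=0.364, the tray's inner wall at 0.356 and the compartment centre at 0.370; lengthwise it is centred within 1.5 mm. I lower it gently.

>>> {"op": "jog_arm", "data": {
  "moves": [
    [1,0,0,0.01,0],
    [1,0,0,0.014,0],
    [1,0,0,0.014,0],
    [1,0,0,0.01,0],
    [1,0,0,0.006,0],
    [1,0,0,0.003,0],
    [1,0,0,0,0],
    [1,0,0,0,0]
  ]
}}

```text
t: 8.52
ee_pos: [0.4657, 0.1801, 0.1023]
ee_rot: [[0.371, 0.928, 0.001], [0.928, -0.371, 0.0], [0.0, 0.001, -1.0]]
ft_force: [0.3, -0.6, -1.1]
gripper_width: 0.107
```

>>> {"op": "jog_arm", "data": {
  "moves": [
    [1,0,0,0.001,0],
    [1,0,0,0.001,0],
    [1,0,0,0,0]
  ]
}}

```text
t: 8.77
ee_pos: [0.4655, 0.18, 0.1002]
ee_rot: [[0.371, 0.928, 0.001], [0.928, -0.371, 0.0], [0.0, 0.0, -1.0]]
ft_force: [-0.3, 0.5, -1.7]
gripper_width: 0.106
```

>>> {"op": "jog_arm", "data": {
  "moves": [
    [1,0,0,0.001,0],
    [1,0,0,0.001,0],
    [1,0,0,0,0]
  ]
}}

```text
t: 9.02
ee_pos: [0.4653, 0.1799, 0.0978]
ee_rot: [[0.371, 0.928, -0.0], [0.928, -0.371, -0.0], [-0.0, -0.0, -1.0]]
ft_force: [0.2, 0.7, -1.7]
gripper_width: 0.109
```

>>> {"op": "jog_arm", "data": {
  "moves": [
    [1,0,0,0.001,0],
    [1,0,0,0,0]
  ]
}}

```text
t: 9.18
ee_pos: [0.4655, 0.1799, 0.0972]
ee_rot: [[0.371, 0.929, 0.0], [0.929, -0.371, -0.0], [0.0, 0.0, -1.0]]
ft_force: [-0.1, -0.6, 1.6]
gripper_width: 0.106
```

>>> {"op": "jog_arm", "data": {
  "moves": [
    [1,0,0,0.001,0],
    [1,0,0,0,0]
  ]
}}

```text
t: 9.35
ee_pos: [0.4657, 0.1799, 0.0971]
ee_rot: [[0.371, 0.929, 0.001], [0.929, -0.371, -0.0], [0.0, 0.001, -1.0]]
ft_force: [-1.0, -2.7, 7.7]
gripper_width: 0.106
```

Contact came at exactly the predicted height (7.7 N). I open slowly while keeping the +x finger behind the board, so it settles onto the outer wall.

>>> {"op": "jog_arm", "data": {
  "moves": [
    [1,0,0,-0.001,0],
    [0.88,0,0,0,0],
    [0.86,0,-0.001,0,0],
    [0.84,0,-0.001,0,0],
    [0.82,0,-0.001,0,0],
    [0.8,0,-0.001,0,0],
    [0.78,0,-0.001,0,0],
    [0.75,0,-0.001,0,0],
    [0.72,0,-0.001,0,0],
    [0.69,0,0,0,0],
    [0.66,0,0,0,0],
    [0.6,0,0,0,0],
    [0.55,0,0,0,0],
    [0.5,0,0,0,0],
    [0.5,0,0,0,0]
  ]
}}

```text
t: 10.6
ee_pos: [0.4589, 0.1825, 0.0969]
ee_rot: [[0.371, 0.928, -0.0], [0.928, -0.371, -0.0], [-0.0, 0.0, -1.0]]
ft_force: [-0.4, -0.2, -0.3]
gripper_width: 0.5
```

Run:
```python
from h import *
f=save('wrist_6'); s=save('scene_6')
cv2.imwrite('pics/crop_s6.png',cv2.resize(s['img'][100:230,300:430,::-1],None,fx=4.5,fy=4.5,interpolation=cv2.INTER_CUBIC))
```

```text
(no output)
```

View pics/crop_s6.png

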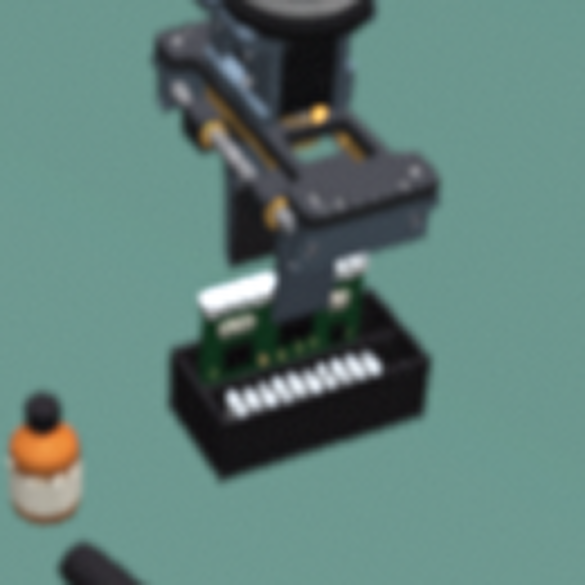

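View pics/wrist_6.png

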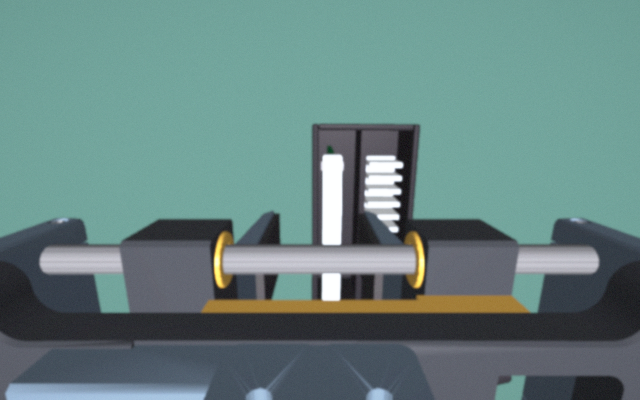

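The board stands in the compartment near upright (bar at columns 321–343), clear of both fingers (278 and 362). I rise straight up, then check.

>>> {"op": "jog_arm", "data": {
  "moves": [
    [0.4,0,0,-0.005,0],
    [0.4,0,0,-0.01,0],
    [0.3,0,0,-0.015,0],
    [0.3,0,0,-0.02,0],
    [0.3,0,0,-0.03,0],
    [0.3,0,0,-0.03,0],
    [0.3,0,0,-0.03,0],
    [0.3,0,0,0,0],
    [0.3,0,0,0,0]
  ]
}}

```text
t: 11.45
ee_pos: [0.4598, 0.1829, 0.2396]
ee_rot: [[0.371, 0.928, 0.005], [0.928, -0.371, 0.002], [0.004, 0.004, -1.0]]
ft_force: [0.5, -0.1, -0.2]
gripper_width: 0.702
```

Run:
```python
from h import *
f=save('wrist_7'); s=save('scene_7')
cv2.imwrite('pics/crop_s7.png',cv2.resize(s['img'][100:230,300:430,::-1],None,fx=4.5,fy=4.5,interpolation=cv2.INTER_CUBIC))
n=np.array([0.9272,-0.3746]);l=np.array([0.3746,0.9272])
W=cloud(f); m=(abs(W[...,0]-0.487)<0.1)&(abs(W[...,1]-0.171)<0.12)
P=W[m&(W[...,2]>0.078)&(W[...,2]<0.095)]; print('bar',len(P),np.percentile(P[:,:2]@n,[2,50,98]).round(4),np.percentile(P[:,:2]@l,[2,50,98]).round(4),np.median(P[:,2]))
P=W[m&(W[...,2]>0.039)&(W[...,2]<0.048)]; print('rim',np.percentile(P[:,:2]@n,[1,50,99]).round(4),np.percentile(P[:,:2]@l,[2,98]).round(4))
print(bot.get_obs()['ee_pos'],bot.get_obs()['q'])
```

```text
bar 953 [0.3588 0.3637 0.3684] [0.2938 0.3441 0.3893] 0.08362755238185994
rim [0.352  0.3864 0.4195] [0.2785 0.4064]
[0.4583068  0.18232239 0.23676647] [ 3.55378803e-01  1.92811678e-01  1.74644935e+00 -1.23747024e-04
  1.20306406e+00  7.35957757e-01]
```

View pics/crop_s7.png

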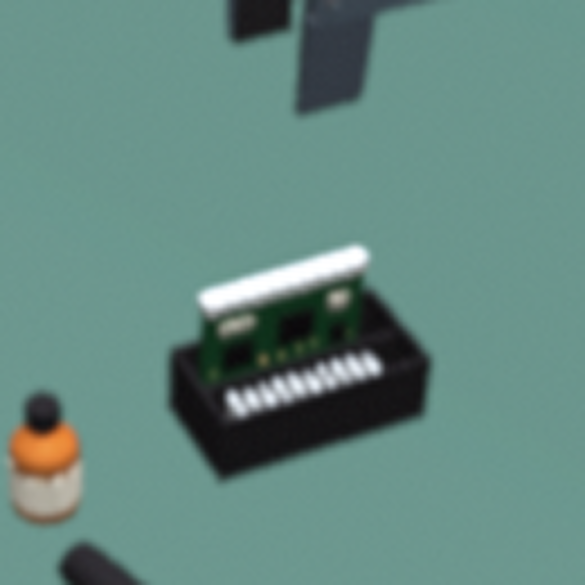

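The board is free-standing and upright: bar at n=0.364 (compartment centre 0.370), lengthwise within 2 mm. Back to the head.

>>> {"op": "jog_arm", "data": {
  "moves": [
    [0.3,-0.015,0.0085,0,0],
    [0.2,-0.026,0.0147,0,0],
    [0.2,-0.026,0.0147,0,0],
    [0.2,-0.026,0.0147,0,0],
    [0.2,-0.026,0.0147,0,0],
    [0.2,-0.026,0.0147,0,0],
    [0.2,-0.026,0.0147,0,0],
    [0.2,-0.026,0.0147,0,0],
    [0.2,-0.026,0.0147,0,0],
    [0.2,-0.026,0.0147,0,0],
    [0.2,-0.026,0.0147,0,0],
    [0.2,-0.026,0.0147,0,0],
    [0.2,-0.011,0.0062,0,0],
    [0.2,0,0,0,-0.113],
    [0.2,0,0,0,-0.113],
    [0.2,0,0,0,-0.113],
    [0.2,0,0,0,-0.113],
    [0.2,0,0,0,0],
    [0.2,0,0,0,0]
  ]
}}

```text
t: 13.13
ee_pos: [0.5063, -0.1721, 0.2361]
ee_rot: [[-0.069, 0.998, -0.002], [0.998, 0.069, 0.001], [0.001, -0.002, -1.0]]
ft_force: [-1.1, 0.1, 0.3]
gripper_width: 0.8
```

Run:
```python
from h import *
f=save('wrist_8'); W=cloud(f); t=save('top_8')
o=bot.get_obs(); print(o['ee_pos'],o['ee_rot'][:2])
for n,a,b in [('head',0.132,0.15),('tubetop',0.088,0.1),('foot',0.008,0.018)]:
    m=(W[...,2]>a)&(W[...,2]<b)&(abs(W[...,0]-0.508)<0.07)&(abs(W[...,1]+0.17)<0.07)
    P=W[m]; rc=cv2.minAreaRect(P[:,:2].astype(np.float32)); print(n,len(P),np.round(rc[0],4),np.round(rc[1],4),round(rc[2],2),np.round(np.median(P[:,2]),4))
```

```text
[ 0.50655652 -0.17222781  0.23646019] [[-6.95331843e-02  9.97579144e-01 -9.94142530e-04]
 [ 9.97579481e-01  6.95337002e-02  4.94136199e-04]]
head 2100 [ 0.5063 -0.1673] [0.0239 0.0712] 4.39 0.1416
tubetop 37 [ 0.5067 -0.1715] [0.0319 0.0126] 4.95 0.0917
foot 7245 [ 0.5069 -0.1721] [0.13   0.1103] 3.02 0.0117
```

View pics/wrist_8.png

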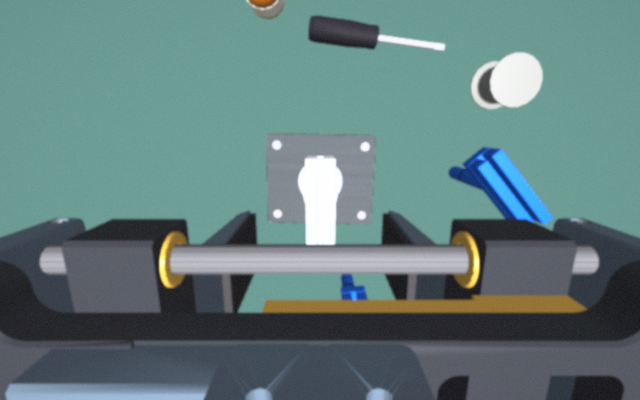

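The head is centred between the fingers: the head axis is x≈0.5067 and TCP is 0.5065. I descend so the pads sit on the solid lower half of the head.

>>> {"op": "jog_arm", "data": {
  "moves": [
    [0.4,0,0,0.015,0],
    [0.4,0,0,0.025,0],
    [0.4,0,0,0.025,0],
    [0.4,0,0,0.025,0],
    [0.4,0,0,0.013,0],
    [0.5,0,0,0.006,0],
    [0.5,0,0,0,0],
    [0.5,0,0,0,0]
  ]
}}

```text
t: 13.9
ee_pos: [0.5072, -0.1727, 0.1284]
ee_rot: [[-0.071, 0.997, 0.001], [0.997, 0.071, -0.0], [-0.0, 0.001, -1.0]]
ft_force: [0.6, 0.3, 0.8]
gripper_width: 0.504
```

Run:
```python
from h import *
f=save('wrist_9'); s=save('scene_9')
a=cv2.resize(s['img'][170:310,190:330,::-1],None,fx=4,fy=4,interpolation=cv2.INTER_CUBIC); cv2.imwrite('pics/crop_s9.png',a)
o=bot.get_obs(); print(o['ee_pos'],o['ft_force'])
```

```text
[ 0.50767036 -0.17292606  0.12917085] [ 0.04053424 -0.85336662  0.51216237]
```

View pics/crop_s9.png

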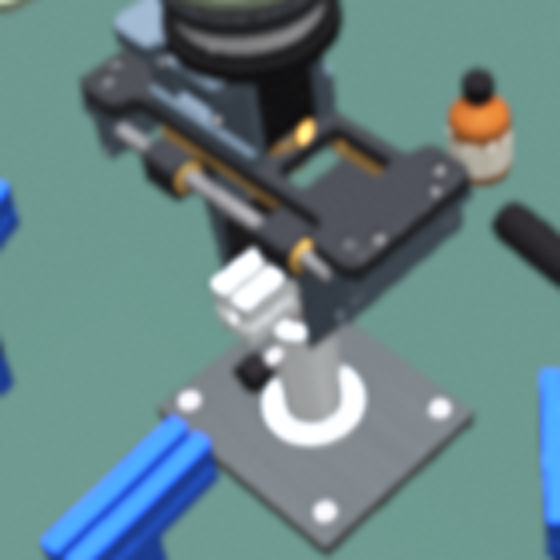

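View pics/wrist_9.png

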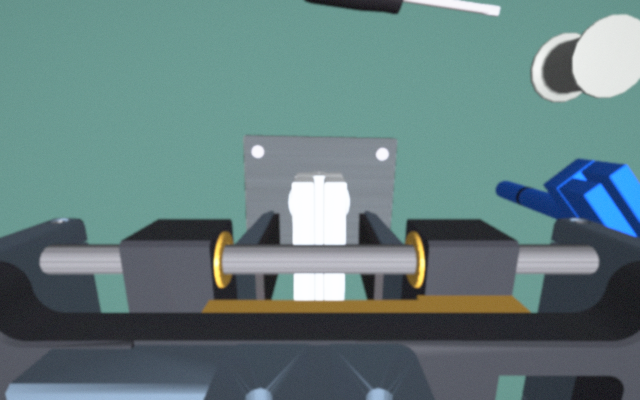

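The head (columns 293–345) is centred between the fingers (275 and 362). I close gently at first.

>>> {"op": "jog_arm", "data": {
  "moves": [
    [0.6,0,0,0,0],
    [0.66,0,0,0,0],
    [0.7,0,0,0,0],
    [0.72,0,0,0,0],
    [0.74,0,0,0,0],
    [0.76,0,0,0,0],
    [0.8,0,0,0,0],
    [1,0,0,0,0],
    [1,0,0,0,0],
    [1,0,0,0,0]
  ],
  "newtons": 10
}}

```text
t: 14.83
ee_pos: [0.507, -0.1727, 0.1281]
ee_rot: [[-0.071, 0.997, 0.001], [0.997, 0.071, -0.0], [-0.0, 0.0, -1.0]]
ft_force: [0.3, 0.3, 2.8]
gripper_width: 0.263
```

>>> {"op": "jog_arm", "data": {
  "moves": [
    [1,0,0,0,0],
    [1,0,0,0,0],
    [1,0,0,0,0]
  ],
  "newtons": 20
}}

```text
t: 15.08
ee_pos: [0.507, -0.1727, 0.1281]
ee_rot: [[-0.071, 0.997, 0.001], [0.997, 0.071, -0.0], [-0.0, 0.001, -1.0]]
ft_force: [0.7, -0.0, 3.3]
gripper_width: 0.265
```

The width is 24 mm, so the head is held, with negligible side force. I lift slowly in stages and watch lateral force.

>>> {"op": "jog_arm", "data": {
  "moves": [
    [1,0,0,-0.001,0],
    [1,0,0,-0.001,0],
    [1,0,0,-0.001,0],
    [1,0,0,-0.001,0],
    [1,0,0,-0.001,0],
    [1,0,0,0,0],
    [1,0,0,0,0]
  ]
}}

```text
t: 15.67
ee_pos: [0.5066, -0.1726, 0.1329]
ee_rot: [[-0.071, 0.997, -0.0], [0.997, 0.071, 0.0], [0.0, -0.0, -1.0]]
ft_force: [0.9, -0.8, -3.2]
gripper_width: 0.263
```

Run:
```python
from h import *
o=bot.get_obs(); print(o['ee_pos'],o['ft_force'],o['wrist_torque'])
```

```text
[ 0.50657758 -0.17259713  0.13290454] [ 0.86910059 -0.82704337 -3.24605441] [-0.05175168 -0.3118795  -0.0374602 ]
```

The vertical load is just the post's weight, with about 1 N lateral. Continuing.

>>> {"op": "jog_arm", "data": {
  "moves": [
    [1,0,0,-0.001,0],
    [1,0,0,-0.002,0],
    [1,0,0,-0.002,0],
    [1,0,0,-0.002,0],
    [1,0,0,-0.002,0],
    [1,0,0,-0.002,0],
    [1,0,0,-0.002,0],
    [1,0,0,-0.001,0],
    [1,0,0,-0.001,0],
    [1,0,0,0,0]
  ]
}}

```text
t: 16.5
ee_pos: [0.5067, -0.1727, 0.1482]
ee_rot: [[-0.071, 0.997, 0.0], [0.997, 0.071, -0.0], [-0.0, 0.0, -1.0]]
ft_force: [0.5, 0.3, -3.2]
gripper_width: 0.262
```

>>> {"op": "jog_arm", "data": {
  "moves": [
    [1,0,0,-0.001,0],
    [1,0,0,-0.002,0],
    [1,0,0,-0.002,0],
    [1,0,0,-0.002,0],
    [1,0,0,-0.002,0],
    [1,0,0,-0.002,0],
    [1,0,0,-0.002,0],
    [1,0,0,-0.002,0],
    [1,0,0,-0.002,0],
    [1,0,0,-0.001,0],
    [1,0,0,-0.001,0],
    [1,0,0,-0.001,0],
    [1,0,0,0,0],
    [1,0,0,0,0],
    [1,0,0,0,0]
  ]
}}

```text
t: 17.75
ee_pos: [0.5067, -0.1726, 0.1678]
ee_rot: [[-0.071, 0.997, -0.0], [0.997, 0.071, -0.0], [-0.0, -0.0, -1.0]]
ft_force: [-0.3, 0.7, -3.2]
gripper_width: 0.262
```

Run:
```python
from h import *
f=save('wrist_10'); s=save('scene_10'); t=save('top_10')
cv2.imwrite('pics/crop_s10.png',cv2.resize(s['img'][150:310,190:350,::-1],None,fx=3.7,fy=3.7,interpolation=cv2.INTER_CUBIC))
o=bot.get_obs(); print(o['ee_pos'],o['ft_force'],o['wrist_torque'],o['gripper_width'])
W=cloud(f)
for n,a,b in [('head',0.165,0.2),('foot',0.008,0.018)]:
    m=(W[...,2]>a)&(W[...,2]<b)&(abs(W[...,0]-0.508)<0.07)&(abs(W[...,1]+0.17)<0.07)&(np.mgrid[0:400,0:640][0]<230)
    P=W[m]; rc=cv2.minAreaRect(P[:,:2].astype(np.float32)); print(n,len(P),np.round(rc[0],4),np.round(rc[1],4),round(rc[2],2),np.round(np.percentile(P[:,2],[10,50,90]),4))
```

```text
[ 0.50671884 -0.17260167  0.16785774] [-0.48935743  0.16006621 -2.90455518] [-0.04023546 -0.09962874 -0.01710137] 0.26171491126486934
head 2607 [ 0.5043 -0.1443] [0.0452 0.0258] 3.97 [0.17   0.181  0.1819]
foot 8365 [ 0.5065 -0.1639] [0.1302 0.0941] 3.05 [0.0107 0.0117 0.0127]
```

View pics/crop_s10.png

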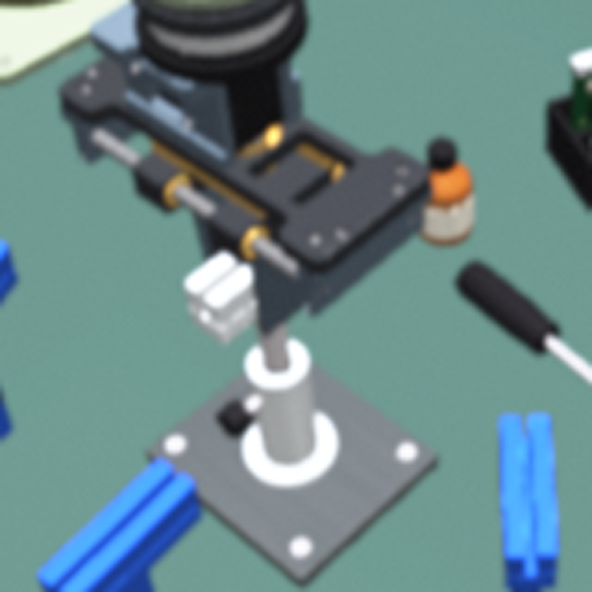

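View pics/wrist_10.png

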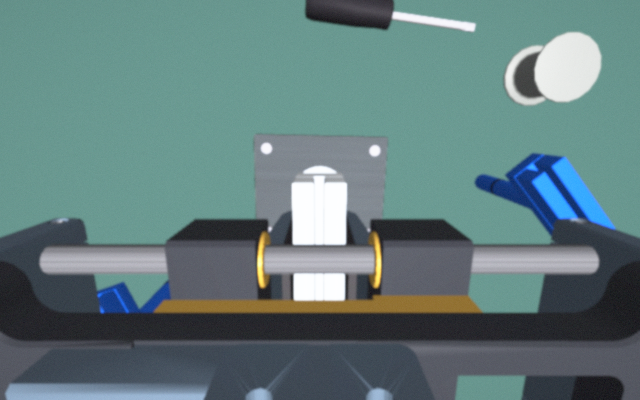

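View pics/top_10.png

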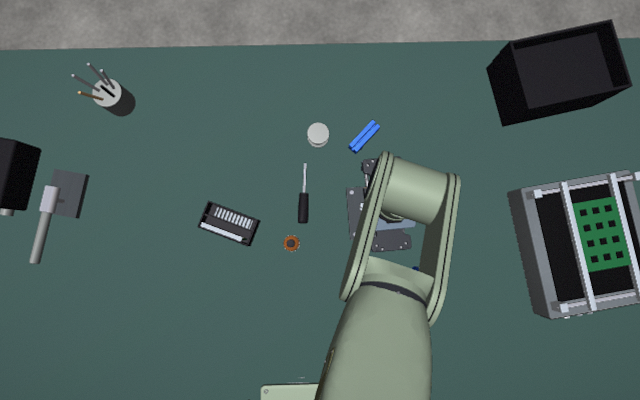

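Head top is at 0.181–0.182 (75 mm centre above the mouth). Lateral load is under 1 N, the foot and bystanders are unmoved in view, and the board stands in the tray. Handing in.

Run:
```python
from h import *
print(workorder.job_done())
```

```text
the job is handed in; nothing more can be done
None
```

The board is in the tray's empty compartment, and the arm is holding the post about 40 mm up, ready for you to tighten the clamp screw. I handed the job in at about 18 s of the 51 s allowed.

**Board:** I drew it out by its stiffener bar while the post stayed down. I set it on its long edge until it touched (about 8 N) and let go. In the last close look it stood upright and free, about 6 mm towards the outer wall from the compartment's middle and within 2 mm lengthwise. It had not leaned on a wall as you expected, but it was still standing in the final top view.

**Post:** I gripped the head and lifted it about 39.7 mm in slow steps.
- **Height:** the head's top is at 0.181–0.182 m, so its centre is about 75 mm above the mouth.
- **Load:** the wrist carries only the post's weight (about 3 N), with side force around 0.5 N, so there is no sign of binding.
- **Ring mark:** I did not see it, because the fingers and the blurred view hid that part. The height comes from the arm and depth readings.

**Surroundings:** The foot sits flat in the depth reading and in place, and the bystanders look unmoved in the last pictures. The gripper partly covered the foot by then, so I checked only the part in view.

**Disagreement:** The top and wrist cameras differed by up to about 1.7 mm sideways. I followed the wrist camera, because the arm's position when it gripped the bar agreed with it.

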